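Park the vial carriage at the reader

ROBOT

A 6-joint arm with a two-finger parallel gripper is mounted at the origin on the work surface. World frame = base frame: x ahead of the robot, y to its left, z up, the work surface at z = 0. Lengths are in mm, angles in rad, forces in N, time in s.
With the tool pointing down it reaches from about 275 to 850 mm from the base axis. Payload 19 kg.
Tool frame: the origin (TCP) lies at the very end of the fingers, on their centre line; the grasp point (between the pads) lies 19 mm behind it; z points along the fingers, y is the line along which they close (so a half turn about z gives the same grasp; the last joint's range is limited). The gripper opens to 85 mm and grips with 20 to 120 N. Pads are 22 mm wide; open, the fingers measure 114 mm over their backs; the gripper's body (76 mm by 85 mm) begins 54 mm behind the grasp point. The pads swing forward as they close: fully open they stand 13 mm farther back than shut.
Start: joints at [1.14, 0.15, 1.437, -0, 1.554, -0.134], TCP at [168.168, 549.823, 192.967] pointing down, gripper open.
Joint ranges: [-2.8, 2.8], [-0.68, 2.1], [0.12, 2.68], [-1.39, 4.53], [0.16, 2.79], [-2.81, 2.81]. Speed limits (rad/s): [1.89, 1.89, 2.22, 3.01, 3.01, 3.01].

INTERFACE

Orientations are given as [roll, pitch, yaw] about the fixed x, y, z axes, in that order (R = Rz(yaw) Ry(pitch) Rx(roll)).
In Python, from station import monitor, camera, order gives the robot as it stands.
- The arm moves only by the tool play_rows, never from a script. Its arguments are lists of equal length, an entry for each row: "offset": the shift along the tool's x, y, z as a fraction of full scale, a list of three; "rot": the turn, a rotation vector about the tool's x, y, z as a fraction of full scale, a list of three. In form: {"offset": [[tx, ty, tz], ...], "rot": [[wx, wy, wz], ...]}. A call has exactly 5 rows; each row shifts and turns the commanded pose from where the row before left it, along the tool's axes as they then stand; what a row does not reach is not made up. Full scale, the value 1, is 0.1 m for a shift and 180 degrees for a turn. A row lasts 1/8 s, in which the tool goes at most 62.5 mm and 10.7 degrees, less where a joint would pass 70% of its speed; a pose out of reach is approached as far as the arm can. A call with a number of a shift or a turn outside -1 to 1 is refused whole. A call with a gripper value outside its range is refused whole. "gripper" is the opening, from -1 (shut) to 1 (fully open), set as the call begins (left out, the last holds). The fingers move at their own pace and stop on an object; "force" is the grip in N (left out, the last holds). Time passes only in rows, so rows that do not move let the fingers close, or fill a call up. It gives the time, the measured TCP pose, the force, the opening and the grip force at its end, in the units of the state.
- monitor.get_obs(): the state, without advancing time (a new reading comes with each control period).
- camera(name): name is "side" or "top" or "wrist"; returns a dict with "img" (480x640x3 uint8, blue, green, red), "intrinsics" (3x3 intrinsics, pixels), "world_from_camera" (4x4, takes a point from camera to world coordinates); the wrist camera has in their place "mount" (4x4, takes a point from camera to tool coordinates, whose origin is the TCP and whose axes are the flange's). Camera axes: x right, y up, looking along -z (the intrinsics and any distortion apply to the point x, -y, -z); pixel columns grow to the right and rows downward; lengths in mm; the calibration is good to about 2 mm. A picture is of the moment at which its call begins: read the wrist's pose just before it. There is no depth.
- order.job_done(): hands the job in; it is judged then, once.
The state is a dict: "clock": time; "joint_positions": joint angles; "joint_vel": joint speeds; "joint_torque": joint torques, N m; "position": TCP position; "tool_rot": TCP orientation; "wrist_force": force on the tool from outside, world axes, zero at the start; "moment": the same for the moment, N m; "width": finger opening in mm; "gripper_force": force on a finger pad.
Only numpy, scipy, OpenCV 4.12 (cv2) and the standard library are available. Lean on these libraries where they do the work, as an engineer would, in place of code of your own. Each camera call takes 0.05 s, during which the arm holds its last target. There are 200 camera calls.

TASK

Slide the heavy, almost frictionless vial carriage to the left along its track and bring it to rest with its index tab in line with the line on the reader box, without running into the left end stop; then leave it standing there by itself, untouched, for a few seconds. Drive and brake it only with closed fingers on the two sprung buffers that face each other across the bay in its middle, never on the vials, racks or deck, keep it under 0.3 m/s, and leave the glassware around the track alone.

Things in the scene. Friction and masses are not known exactly. Their poses are not given: they have to be found in the camera images.
- track: Fixed aluminium track lying on the bench, 150 x 880 mm, two steel rails up to 30 mm high, grey end stops up to 84 mm high. Origin: middle of the track at bench height; y axis along it towards the left stop, z up. Stands elsewhere, slightly turned, each time.
- carriage (a joint): Carriage travel along the track's +y, m: 0 at the right stop, 0.40 touching the left stop; tray origin at track y = joint - 0.20. Moving mass nominally 2.5 kg in all (hidden, 1.9 to 3.3), viscous drag 0.35 N s/m (left alone it coasts for seconds), dry friction only 0.01 N. At rest at the start.
- tray: Carriage top: deck 120 (x) x 400 (y) mm, upper face at z 55 mm; at each end (y 105 to 200 mm either way) a white rack, top z 110 mm, with six blue-capped vials to z 126 mm; open bay between. Origin: carriage middle at bench height, axes parallel to the track's. Do not touch deck, racks or vials.
- buffer_left: Sprung rubber-faced steel block at the bay's left: face 108 mm wide (x), z 59 to 107 mm, at rest at tray y = +75 mm (bay 150 mm long). Gives way to +y by up to 25 mm, spring 120 N/m, no preload, almost undamped: it throws things back; 0.05 kg. Pushing it drives the carriage left. Origin: tray origin plus its compression along y.
- buffer_right: The same buffer mirrored at the bay's right: face at tray y = -75 mm looking to +y, gives way to -y by up to 25 mm at 120 N/m. Pushing it towards -y brakes the carriage. Origin: tray origin minus its compression along y.
- index (a point): Tip of the steel index tab at the middle of the carriage's +x edge: tray point (74, 0, 54) mm. At the mark when it has the same position along the track's y axis as reader.
- reader: Fixed grey optical reader box on the track's far (+x) side, 50 x 56 x 70 mm, black line on top at its local y = 0, pointing to the track. Origin at bench height, 105 mm to +x of the track's centre line, axes parallel to the track's. The tab must stop at this line: carriage travel 0.25 to 0.33 m, different each time.
- beaker: Loose glass beaker, radius 36, 85 mm high, near side of the track; leave it alone. Origin centre of its underside.
- flask: Loose amber flask, radius 34, 110 mm high, near side of the track; leave it alone. Origin centre of its underside.
- flask2: A second such flask, near side; leave it alone.
- solvent: Loose green bottle, radius 36, 120 mm high, far side of the track; leave it alone. Origin centre of its underside.
- dish: Loose white bowl, radius 50, 30 mm high, far side; leave it alone. Origin centre of its underside.
- jar: Loose white jar with blue cap, radius 32, 70 mm high, far side; leave it alone. Origin centre of its underside.
Not all that is in view belongs to the job. What is shaped like the reader but red is not meant.

How it is judged (in metres and radians):
On the way:
1. the carriage stands still at the reader's line, untouched, for 2 s (y of index in the frame of reader between -0.01 and 0.01 m and velocity of joint carriage between -0.006 and 0.006 m/s and contact force between the fingers and tray below 0.1 N and contact force between the fingers and buffer_left below 0.1 N and contact force between the fingers and buffer_right below 0.1 N), for 2 s.
At the end, for the whole second after the job is handed in: The index tab is within 10 mm of the reader's line along the track, the carriage is slower than 6 mm/s and nothing of the robot touches it (all of step 1).
It fails at once if the carriage runs into the left end stop (value of joint carriage above 0.396 m).
It fails at once if the carriage goes faster than 0.35 m/s (velocity of joint carriage above 0.35 m/s or velocity of joint carriage below -0.35 m/s).
It fails at once if the robot presses on the deck, racks or vials (contact force between the arm and tray above 2 N).
It fails at once if the fingers press on the deck, racks or vials (contact force between the fingers and tray above 2 N).
It fails at once if glassware beside the track is disturbed (distance of any of beaker, flask, flask2, solvent, dish, jar from where it was at the start of the episode above 0.03 m).
It also fails if it takes over 42 s, if anything falls off the work surface, if the arm or the gripper's body presses on something with over 40 N, if the wrist force passes 120 N, or if a joint passes its speed limit or range.

## Working session

There is one attempt and no reset: what is moved stays moved. The work goes in short steps, Python scripts to look and compute and a tool call to move; the robot and the scene stay as the last step left them, time stands still between calls to the robot, and variables do not carry over. Pictures are saved under pics/ and viewed, at most 10 in all, crops included, and the job is handed in when it is done.

Besides the shell and the picture viewer there is one more tool, called after "Request:" in YAML: its name, and indented under it one key for each argument. play_rows: Moves the arm, as the interface text tells. Its arguments: {"type":"object","properties":{"offset":{"type":"array","items":{"type":"array","items":{"type":"number"}}},"rot":{"type":"array","items":{"type":"array","items":{"type":"number"}}},"gripper":{"type":"number"},"force":{"type":"number"}},"required":["offset","rot"]}

```bash
mkdir -p pics; python3 - <<'E'
from station import monitor,camera
import cv2,numpy as np,pickle
o=monitor.get_obs();print(o)
d={}
for n in("top","side"):
    c=camera(n);d[n]=c;cv2.imwrite(f"pics/{n}0.png",c["img"]);print(n,np.round(c["intrinsics"],1).tolist(),np.round(c["world_from_camera"],3).tolist(),[k for k in c])
pickle.dump(d,open("d0.pkl","wb"))
E
```

```text
{'clock': 0.0, 'joint_positions': array([ 1.14000961e+00,  1.50966129e-01,  1.43799217e+00,  2.18423471e-05,
        1.55380837e+00, -1.33965079e-01]), 'joint_vel': array([ 0.00162559,  0.00193564, -0.00043626, -0.00024467, -0.00069628,
        0.00077468]), 'joint_torque': array([ 9.24900123e-04, -7.13062692e+01, -5.70869064e+01, -1.32038399e-04,
        8.81343585e-03,  3.23992617e-05]), 'position': array([168.05145427, 549.6014188 , 192.40615197]), 'tool_rot': array([-3.14043207e+00, -1.78450758e-04,  2.84477053e+00]), 'wrist_force': array([-0.24705553, -0.71585036, -0.54857147]), 'moment': array([-0.04786067,  0.00750137, -0.00889463]), 'gripper_force': 0.0, 'width': 85.31607935126338}
top [[559.0, 0.0, 306.7], [0.0, 559.0, 234.0], [0.0, 0.0, 1.0]] [[-0.009, 0.982, -0.19, 240.354], [-1.0, -0.014, -0.025, 22.048], [-0.028, 0.19, 0.981, 1289.128], [0.0, 0.0, 0.0, 1.0]] ['img', 'intrinsics', 'world_from_camera']
side [[462.5, 0.0, 323.3], [0.0, 462.5, 240.5], [0.0, 0.0, 1.0]] [[0.798, 0.473, -0.374, 27.707], [-0.603, 0.628, -0.492, -544.94], [0.002, 0.618, 0.786, 992.122], [0.0, 0.0, 0.0, 1.0]] ['img', 'intrinsics', 'world_from_camera']
```

View pics/top0.png

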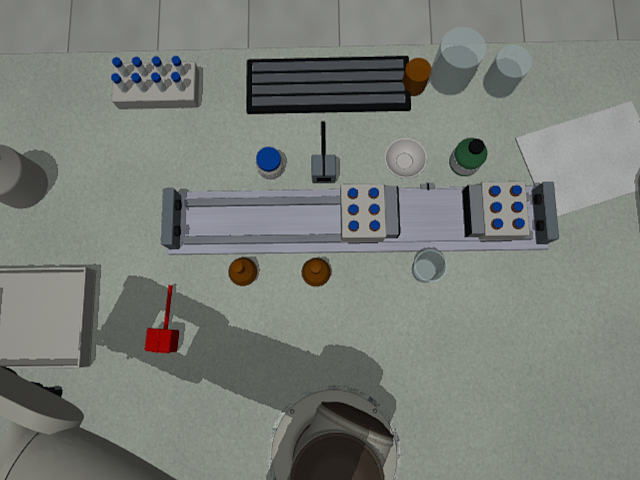

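View pics/side0.png

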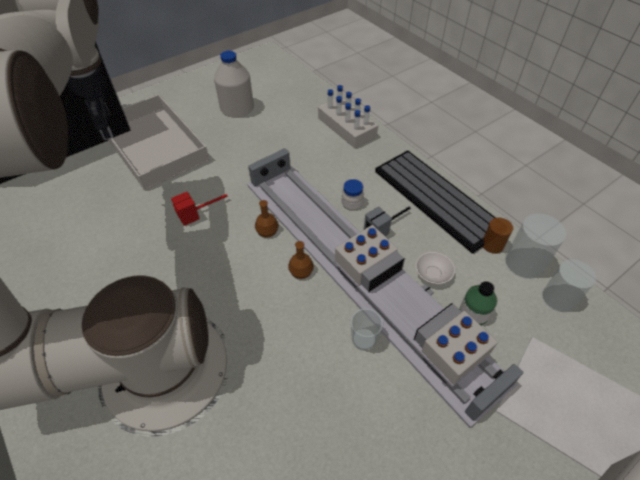

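The grey box at top-view pixel (323,168) is the reader: it stands on the far (+x) side of the track and is grey. The red box at (162,340) has the same shape but is the decoy. I'll confirm the reader in an enlarged crop and measure.

```bash
cat > h.py <<'E'
import numpy as np,cv2
def ray(c,px,z):
    K=c["intrinsics"];T=np.array(c["world_from_camera"])
    px=np.atleast_2d(px).astype(float)
    d=np.c_[(px[:,0]-K[0][2])/K[0][0],-(px[:,1]-K[1][2])/K[1][1],-np.ones(len(px))]@T[:3,:3].T
    o=T[:3,3];return o+d*((z-o[2])/d[:,2])[:,None]
def proj(c,P):
    T=np.linalg.inv(np.array(c["world_from_camera"]));K=c["intrinsics"]
    q=np.atleast_2d(P)@T[:3,:3].T+T[:3,3]
    return np.c_[K[0][0]*q[:,0]/-q[:,2]+K[0][2],K[1][1]*q[:,1]/q[:,2]+K[1][2]]
def caps(c,z=126,roi=None):
    h=cv2.cvtColor(c["img"],cv2.COLOR_BGR2HSV)
    m=cv2.inRange(h,(105,120,60),(130,255,255))
    if roi: 
        mm=np.zeros_like(m);x0,y0,x1,y1=roi;mm[y0:y1,x0:x1]=m[y0:y1,x0:x1];m=mm
    n,_,s,ce=cv2.connectedComponentsWithStats(m)
    k=[i for i in range(1,n) if 15<s[i,4]<400]
    return ce[k],s[k,4]
E
python3 - <<'E'
from h import *
import pickle
d=pickle.load(open("d0.pkl","rb"))
c=d["top"]
p,a=caps(c,roi=(300,175,560,245));w=ray(c,p,126);print(len(p),w.mean(0))
# long axis direction
q=w[:,:2]-w[:,:2].mean(0);u,s,v=np.linalg.svd(q);ey=v[0]*np.sign(v[0][1]);ex=np.array([ey[1],-ey[0]]);print("ey",ey,"yaw",np.arctan2(-ey[0],ey[1]))
o=w[:,:2].mean(0);print(np.round(np.c_[q@ex,q@ey],1).tolist())
p2,a2=caps(d["side"],roi=(330,220,520,380));w2=ray(d["side"],p2,126);print("side",len(p2),w2.mean(0))
for n,px,z in [("stopL in",(180,190),84),("stopR in",(536,182),84)]:
    e=ray(c,px,z)[0][:2]-o;print(n,e@ex,e@ey)
for n,px in [("beaker",(429,265)),("flask",(316,271)),("flask2",(242,271)),("solvent",(470,155)),("dish",(405,157)),("jar",(268,160))]:
    print(n,ray(c,px,50)[0])
i=c["img"]
A=cv2.resize(i[110:200,280:370],(540,540),interpolation=cv2.INTER_CUBIC)
cv2.imwrite("pics/reader.png",A)
E
```

```text
12 [ 519.36589648 -221.44772881  126.        ]
ey [-3.65906399e-04  9.99999933e-01] yaw 0.00036590640708137554
[[35.9, -174.3], [35.9, -129.7], [35.8, 174.5], [35.6, 129.7], [0.1, -129.6], [-0.0, -174.4], [-0.1, 174.4], [0.1, 129.6], [-36.0, -129.7], [-35.8, -174.6], [-35.6, 174.5], [-35.8, 129.6]]
side 12 [ 514.82620736 -224.48857814  126.        ]
stopL in 58.99289837610556 558.2888351549628
stopR in 63.69735154873915 -233.4742136819596
beaker [ 405.93602559 -216.93886567   50.        ]
flask [395.70684708  34.17301181  50.        ]
flask2 [397.79865909 199.70363031  50.        ]
solvent [ 659.79216867 -323.66344715   50.        ]
dish [ 657.74154415 -174.51683251   50.        ]
jar [656.33338726 142.43937879  50.        ]
```

View pics/reader.png

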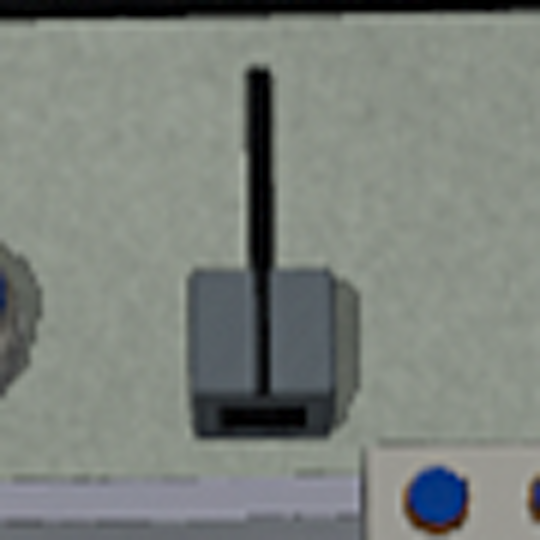

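The crop confirms it: a grey box with the black line on top at about pixel (323.5,166), on the far side of the track. Moving to the bay.

Request:
play_rows:
  offset:
    - [0,0,0]
    - [0,0,0]
    - [-0.25,-0.55,0]
    - [-0.25,-0.55,0]
    - [-0.25,-0.55,0]
  rot:
    - [0,0,-0.047]
    - [0,0,-0.047]
    - [0,0,0]
    - [0,0,0]
    - [0,0,0]
  gripper: -1
  force: 20

```text
clock: 0.72
position: [243.1, 383.0, 192.6]
tool_rot: [-3.141, -0.0, 3.141]
wrist_force: [0.9, -0.5, 0.2]
width: -0.0
gripper_force: 0.0
```

```bash
python3 - <<'E'
from h import *
import pickle
c=pickle.load(open("d0.pkl","rb"))["top"]
g=cv2.cvtColor(c["img"],cv2.COLOR_BGR2GRAY).astype(float)
for r in range(157,175,3):
    s=255-g[r,317:331];s=np.clip(s-np.median(s)-15,0,None);x=(s*np.arange(317,331)).sum()/s.sum();print(r,round(x,2),ray(c,(x,r),70)[0].round(1))
# index tab near (428,186)
print(g[182:192,420:437].astype(int))
E
```

```text
157 323.18 [654.5  14.4  70. ]
160 323.34 [647.3  14.1  70. ]
163 323.38 [640.2  14.1  70. ]
166 323.45 [633.   14.1  70. ]
169 323.42 [625.9  14.3  70. ]
172 323.43 [618.8  14.3  70. ]
[[143 144 146 144 143 146 118 115 115 128 127 129 130 128 140 138 140]
 [134 133 131 131 132 136  78  45  40 102 109 108 110 110 126 138 142]
 [101 114 114 112 113 115  84  25   0 103 111 108 106 104 117 139 140]
 [ 80 102 111 109 108 112  96  36   0 107 112 108 107 106 102 136 143]
 [ 89  92 108 108 110 112  95  36   0  93 111 109 108 107  85 135 144]
 [ 91  87 106 109 109 114  94  38   0  79 108 109 108 107  87 136 145]
 [108  88 101 105 104 108  88  29   0  70 101 100  97  97  97 129 135]
 [136 122 127 128 129 131 129  59  15  84 123 128 126 125 131 136 137]
 [142 145 145 145 144 145 151 118 108 125 145 146 146 146 144 143 143]
 [141 140 140 141 141 142 142 144 146 145 143 139 140 140 140 138 140]]
```

Request:
play_rows:
  offset:
    - [-0.25,-0.55,0]
    - [-0.25,-0.55,0]
    - [-0.25,-0.55,0]
    - [-0.25,-0.55,0]
    - [-0.25,-0.55,0]
  rot:
    - [0,0,0]
    - [0,0,0]
    - [0,0,0]
    - [0,0,0]
    - [0,0,0]

```text
clock: 1.35
position: [367.8, 107.6, 193.1]
tool_rot: [3.142, 0.001, 3.14]
wrist_force: [1.3, -0.1, 0.7]
width: 0.2
gripper_force: 0.0
```

```bash
python3 - <<'E'
from h import *
import pickle
c=pickle.load(open("d0.pkl","rb"))["top"]
print(ray(c,[(427.4,186),(428,186)],54))
E
```

```text
[[ 586.46323614 -221.67815472   54.        ]
 [ 586.44015509 -223.03520847   54.        ]]
```

Request:
play_rows:
  offset:
    - [-0.25,-0.55,0]
    - [-0.25,-0.55,0]
    - [-0.25,-0.55,0]
    - [-0.25,-0.55,0]
    - [-0.25,-0.55,0]
  rot:
    - [0,0,0]
    - [0,0,0]
    - [0,0,0]
    - [0,0,0]
    - [0,0,0]

```text
clock: 1.98
position: [492.5, -167.7, 192.8]
tool_rot: [3.142, -0.0, 3.14]
wrist_force: [1.3, 0.3, 0.6]
width: -0.1
gripper_force: 0.0
```

Request:
play_rows:
  offset:
    - [-0.25,-0.32,0]
    - [0,0,0.4]
    - [0,0,0.4]
    - [0,0,0.35]
    - [0,0,0]
  rot:
    - [0,0,0]
    - [0,0,0]
    - [0,0,0]
    - [0,0,0]
    - [0,0,0]

```text
clock: 2.6
position: [515.7, -197.0, 75.8]
tool_rot: [3.139, -0.004, 3.14]
wrist_force: [-0.0, -0.5, 0.9]
width: 0.1
gripper_force: 0.0
```

```bash
cat >> h.py <<'E'
def snap(name=None,n=2):
    from station import camera,monitor
    for i in range(n):
        o=monitor.get_obs();c=camera("top")
        p,a=caps(c,roi=(150,165,580,260))
        w=ray(c,p,126)
        print("t",round(o["clock"],3),"tcp",o["position"].round(1),"F",o["wrist_force"].round(1),"n",len(p),"ys",np.sort(w[:,1].round(1)).tolist(),a.tolist() if i==0 else "")
        if name and i==0: cv2.imwrite("pics/"+name,c["img"])
E
python3 -c "
from h import *
snap('a.png',1)
from station import camera
c=camera('side');cv2.imwrite('pics/as.png',cv2.resize(c['img'][200:420,300:540],None,fx=2.4,fy=2.4))"
```

```text
t 2.6 tcp [ 515.7 -197.    75.8] F [-0.  -0.5  0.9] n 12 ys [-396.0, -395.9, -395.8, -355.3, -351.2, -91.9, -91.9, -86.9, -47.1, -47.0, -47.0, 136.4] [85, 70, 68, 66, 36, 71, 65, 67, 69, 72, 69, 21]
```

View pics/as.png

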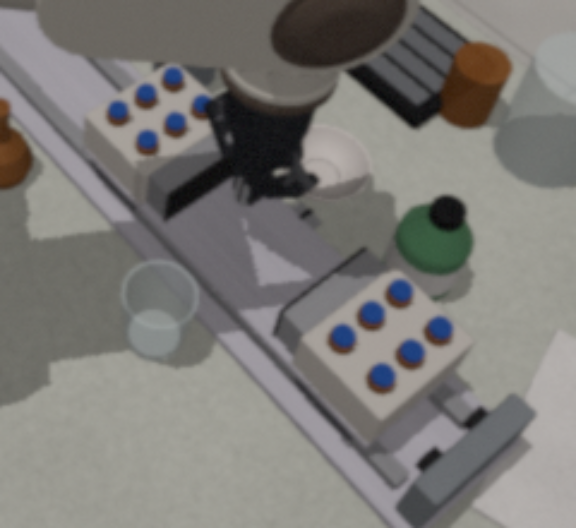

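View pics/a.png

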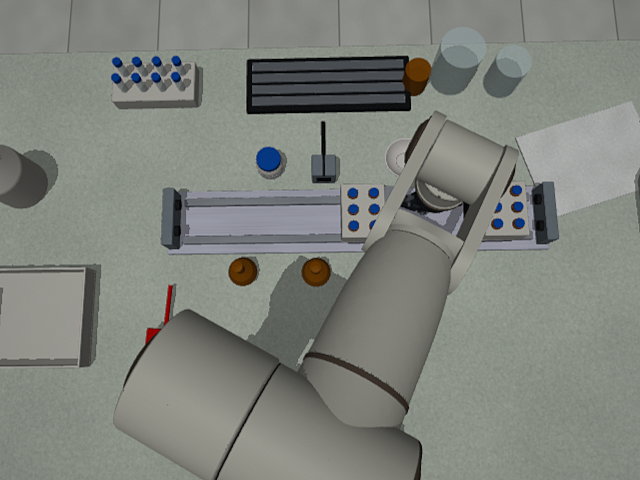

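The fingers hang free in the bay, clear of the deck, and the outer caps are still visible for tracking. The tray is still at y=-221.5, and the target is 14.2. Next I close most of the gap to the left buffer.

Request:
play_rows:
  offset:
    - [0,0.07,0]
    - [0,0.07,0]
    - [0,0.03,0]
    - [0,0,0]
    - [0,0,0]
  rot:
    - [0,0,0]
    - [0,0,0]
    - [0,0,0]
    - [0,0,0]
    - [0,0,0]

```text
clock: 3.32
position: [517.1, -180.7, 78.0]
tool_rot: [-3.141, -0.0, 3.14]
wrist_force: [-0.1, 0.2, -0.5]
width: 0.2
gripper_force: 0.0
```

```bash
cat >> h.py <<'E'
def trk():
    from station import camera,monitor
    o=monitor.get_obs();c=camera("top")
    p,a=caps(c,roi=(150,165,580,260));w=ray(c,p,126)
    k=(w[:,0]>470)&(w[:,0]<565)&(a>=60);y=np.sort(w[k,1])
    t=o["clock"]
    hi=np.median(y[y>y.max()-6])-174.5; lo=np.median(y[y<y.min()+6])+174.5
    import os
    prev=[l.split() for l in open("log.txt")] if os.path.exists("log.txt") else []
    v=(hi-float(prev[-1][1]))/(t-float(prev[-1][0])) if prev else 0
    open("log.txt","a").write(f"{t} {hi}\n")
    print("t %.2f tray hi %.1f lo %.1f v %.1f | tcp y %.1f z %.1f F %s"%(t,hi,lo,v,o["position"][1],o["position"][2],o["wrist_force"].round(1)), "err",round(14.2-hi,1))
E
python3 -c "from h import *;trk()"
```

```text
t 3.33 tray hi -221.5 lo -221.4 v 0.0 | tcp y -180.7 z 78.0 F [-0.1  0.2 -0.5] err 235.7
```

Request:
play_rows:
  offset:
    - [0,0.06,0]
    - [0,0.04,0]
    - [0,0.04,0]
    - [0,0.04,0]
    - [0,0.04,0]
  rot:
    - [0,0,0]
    - [0,0,0]
    - [0,0,0]
    - [0,0,0]
    - [0,0,0]

```text
clock: 4.0
position: [517.1, -158.4, 78.1]
tool_rot: [-3.141, 0.0, 3.14]
wrist_force: [0.7, -0.3, 0.4]
width: 0.1
gripper_force: 0.0
```

Request:
play_rows:
  offset:
    - [0,0.04,0]
    - [0,0.04,0]
    - [0,0.04,0]
    - [0,0.04,0]
    - [0,0.04,0]
  rot:
    - [0,0,0]
    - [0,0,0]
    - [0,0,0]
    - [0,0,0]
    - [0,0,0]

```text
clock: 4.62
position: [517.1, -138.4, 78.0]
tool_rot: [-3.142, -0.0, 3.14]
wrist_force: [0.4, 0.1, -0.4]
width: 0.3
gripper_force: 0.0
```

```bash
python3 -c "from h import *;trk();trk();trk()"
```

```text
t 4.62 tray hi -221.3 lo -221.4 v 0.1 | tcp y -138.4 z 78.0 F [ 0.4  0.1 -0.4] err 235.5
t 4.67 tray hi -221.2 lo -221.4 v 3.0 | tcp y -138.1 z 78.0 F [ 0.  -0.   0.1] err 235.4
t 4.72 tray hi -221.3 lo -221.4 v -3.0 | tcp y -138.3 z 78.0 F [-0.2  0.3  0.3] err 235.5
```

```bash
python3 -c "
from h import *
from station import camera
d=camera('side')
c=camera('top')['img']
A=cv2.resize(d['img'][200:400,300:500],(400,400),interpolation=2);B=cv2.resize(c[150:260,330:440],(400,400),interpolation=2)
cv2.imwrite('pics/b.png',np.hstack([A,B]))
print(proj(d,[[517,-138,78],[517,-146.5,107],[571,-146.5,107],[463,-146.5,107]]))"
```

```text
[[383.51960724 273.39301269]
 [387.25885228 268.80008306]
 [404.2788894  257.49633069]
 [369.58744125 280.5364414 ]]
```

View pics/b.png

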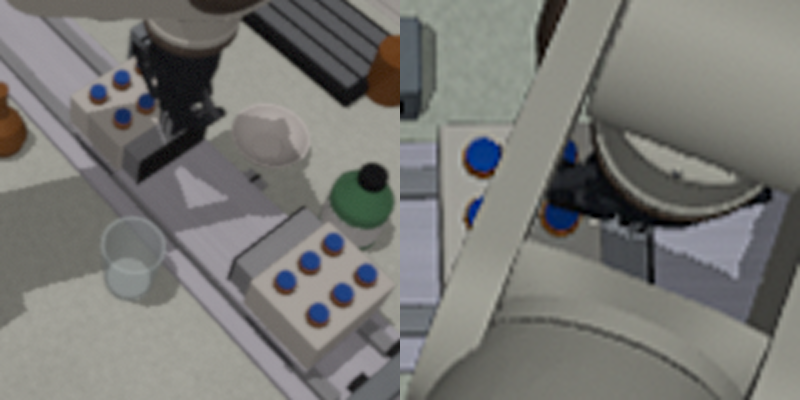

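The carriage hasn't moved and there is no force, yet the TCP reads past the expected face. I'm taking a closer look at where the fingertip really is.

```bash
python3 -c "
from h import *
from station import camera,monitor
d=camera('side')
A=cv2.resize(d['img'][215:295,355:435],(400,400),interpolation=2)
for p,col in zip(proj(d,[[517,-138,78],[517,-146.5,107],[571,-146.5,107],[463,-146.5,107],[517,-138,150]]),[(0,0,255),(0,255,0),(0,255,0),(0,255,0),(0,0,255)]):
    cv2.circle(A,tuple(int(v) for v in (p-[355,215])*5),3,col,-1)
w=camera('wrist');B=cv2.resize(w['img'],(400,300))
A=np.hstack([A,np.vstack([B,np.zeros((100,400,3),np.uint8)])])
cv2.imwrite('pics/c.png',A);print(np.round(w['mount'],2).tolist(),w['intrinsics'])
print(monitor.get_obs()['joint_positions'])"
```

```text
[[0.0, 0.96, 0.29, 71.75], [1.0, -0.0, -0.0, -0.17], [-0.0, 0.29, -0.96, -180.61], [0.0, 0.0, 0.0, 1.0]] [[395.40103578   0.         321.38003187]
 [  0.         395.40103578 242.38613175]
 [  0.           0.           1.        ]]
[-4.06109874e-01  1.35986024e-01  1.69143914e+00 -1.19778711e-04
  1.31414648e+00 -1.97524120e+00]
```

View pics/c.png

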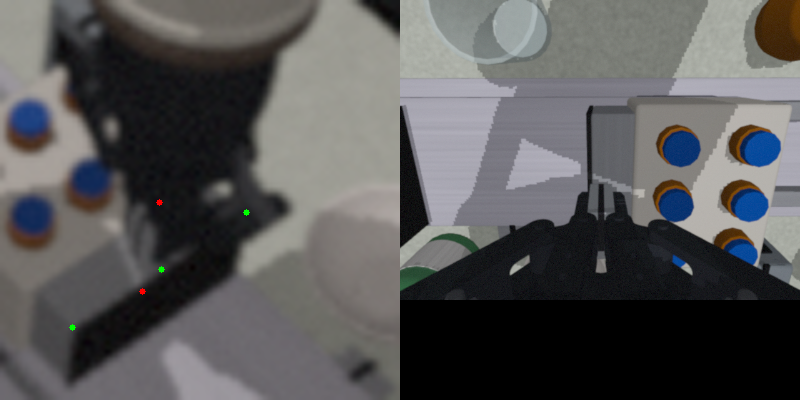

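```bash
python3 -c "
from h import *
from station import camera,monitor
w=camera('wrist')
B=cv2.resize(w['img'][230:400,240:420],(720,600),interpolation=2);B=cv2.convertScaleAbs(B,alpha=2.0,beta=10)
cv2.imwrite('pics/e.png',B)
T=np.linalg.inv(np.array(w['mount']));K=w['intrinsics']
for h in (0,10,19,30,40):
  q=T[:3,:3]@[0,0,-h]+T[:3,3];print(h,K[0][0]*q[0]/-q[2]+K[0][2],K[1][1]*q[1]/q[2]+K[1][2])
print(monitor.get_obs()['position'],monitor.get_obs()['width'])"
```

```text
0 321.4861384997689 277.68694016438724
10 321.4936372582503 285.65269176518933
19 321.5010870387096 293.5664151857091
30 321.511251392415 304.3637647737008
40 321.52168990838027 315.4523503664186
[ 517.1338403  -138.83167579   78.00663609] -0.2955105613232262
```

View pics/e.png

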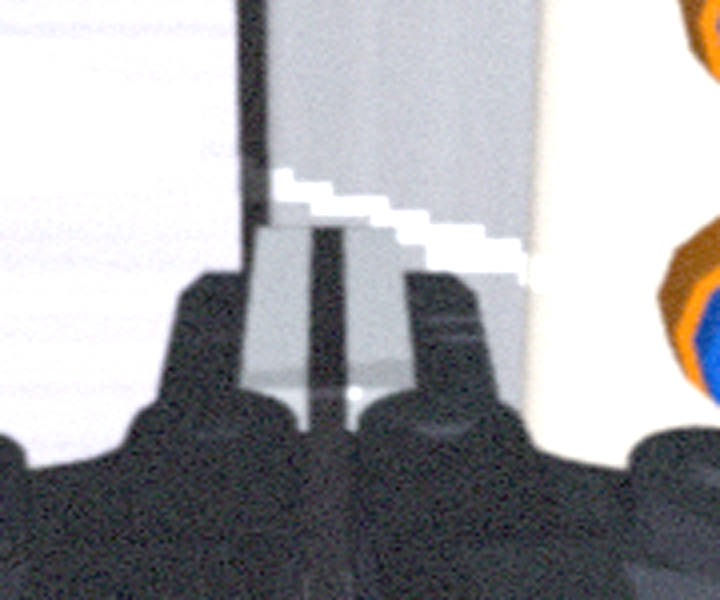

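```bash
python3 -c "
from h import *
import pickle
d=pickle.load(open('d0.pkl','rb'))['side']
for P in ([516,-197,76],[516,-197,96],[516,-197,116],[516,-197,150]):
  print(P,(proj(d,[P])[0]-[300,200])*2.4)
im=cv2.imread('pics/as.png');g=cv2.cvtColor(im,6)
print(g[150:290:8,190:340:8])
"
```

```text
[516, -197, 76] [240.11781274 218.24227198]
[516, -197, 96] [242.89338617 207.07062221]
[516, -197, 116] [245.752669   195.56204314]
[516, -197, 150] [250.81656376 175.17992743]
[[123 122 118 112  35  27  20  21  15  24  18  20  22  27  88 171 175 177
  175]
 [ 88  84  84  80  37  20  19  18  18  19  20  19  22  39 110 161 164 171
  179]
 [ 84  83  68  26  14  13  22  15  18  20  16  33  38  43 100 169 172 170
  165]
 [ 79  45  18  16  14  23  29  21  20  19  34 111  68  41  52  73 154 171
  168]
 [ 26  17  16  20  56  94  72  34  20  19  21  21  42  30  43  48 106 167
  160]
 [ 16  18  25  87 105 101  70  79  19  17  20  18  24  27  32  76 110 107
  106]
 [ 17  53 102 107 107 104  66  66  27  74  63  70  99  87  99 102 110 102
  101]
 [ 83 106 107 106 105 105 101  91  97 106 107 106 105  95  85  97 107 107
  107]
 [108 105 107 107 104 105 105 104 106 105 106 106 106  99  47  59 105 110
  106]
 [107 105 106 106 107 105 106 125 103 106 106 106 106 106  98  84  87 107
  107]
 [106 108 106 104 105 106 104 117 103 103 105 106 106 106 105 101 103 106
  107]
 [109 106 107 105 105 105 106 123 114 103 104 105 107 105 105 105 103 105
  107]
 [107 108 106 106 105 103 105 108 148 144 103 104 106 106 107 106 105 104
  103]
 [105 107 107 104 107 103 102 105 143 151 146 119 104 105 105 106 106 105
  103]
 [ 90 105 105 105 105 105 103 102 133 152 150 150 139 106 105 106 106 106
  104]
 [ 78  92 106 105 106 104 106 103 114 151 152 150 151 150 133 108 106 103
   61]
 [129  77  94 105 106 106 103 105 107 149 151 151 149 148 143 121  94  75
  119]
 [115 113  74  98 105 105 106 103 107 120 106 108 107 105 105  77  93 122
  123]]
```

The fingertips really end well above the reported TCP, roughly 30 mm or more, so they passed over the buffer top. I'm backing off to mid-bay, lowering a little (TCP still above the deck), and measuring the tip height there.

Request:
play_rows:
  offset:
    - [0,-0.25,0]
    - [0,-0.25,0]
    - [0,-0.2,0]
    - [0,0,0.09]
    - [0,0,0.09]
  rot:
    - [0,0,0]
    - [0,0,0]
    - [0,0,0]
    - [0,0,0]
    - [0,0,0]

```text
clock: 5.65
position: [516.8, -208.3, 59.2]
tool_rot: [3.141, -0.0, 3.14]
wrist_force: [-0.2, -0.2, -0.4]
width: -0.1
gripper_force: 0.0
```

```bash
python3 -c "
from h import *
from station import camera,monitor
o=monitor.get_obs();p=o['position'];print(p,o['wrist_force'],o['tool_rot'])
d=camera('side');p=monitor.get_obs()['position'];print(p)
x0,y0=360,230;s=7
A=cv2.resize(d['img'][y0:y0+80,x0:x0+80],None,fx=s,fy=s,interpolation=2);A=cv2.convertScaleAbs(A,alpha=1.6,beta=15)
for h in (0,10,20,30,40,50):
  for dx,dy,col in ((-11,-14,(0,0,255)),(-11,14,(0,255,0)),(11,-14,(255,255,0))):
    q=(proj(d,[[p[0]+dx,p[1]+dy,p[2]+h]])[0]-[x0,y0])*s
    cv2.circle(A,tuple(int(v) for v in q),3,col,-1)
cv2.imwrite('pics/f.png',A)"
```

```text
[ 516.84267883 -208.25846778   59.15340177] [-0.19924953 -0.23139593 -0.4362589 ] [ 3.14118690e+00 -4.67139873e-04  3.13991606e+00]
[ 516.34315399 -207.78202433   57.89661613]
```

View pics/f.png

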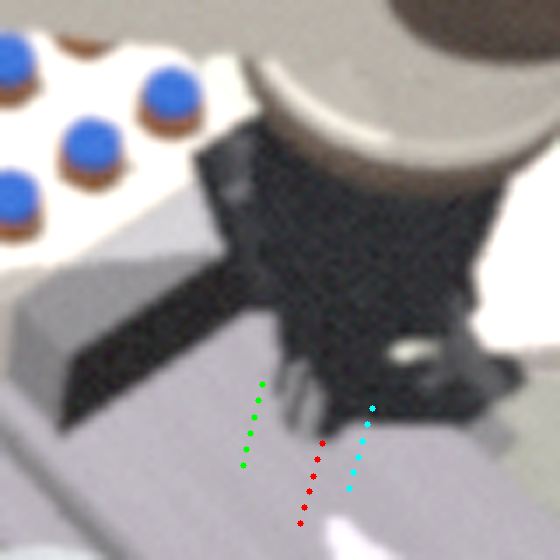

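The side view shows the closed pad tips at the 50 mm mark (pixel ~(310,438)), so the real tip sits about 48 mm above the reported TCP. I'll work at TCP z≈42, which puts the tip at about 90 mm.

Request:
play_rows:
  offset:
    - [0,0,0.06]
    - [0,0,0.06]
    - [0,0,0.06]
    - [0,0.17,0]
    - [0,0.16,0]
  rot:
    - [0,0,0]
    - [0,0,0]
    - [0,0,0]
    - [0,0,0]
    - [0,0,0]

```text
clock: 6.32
position: [517.1, -174.5, 42.1]
tool_rot: [3.142, 0.0, 3.14]
wrist_force: [-0.1, -0.3, 0.3]
width: 0.1
gripper_force: 0.0
```

```bash
python3 -c "from h import *;trk();trk()"
```

```text
t 6.33 tray hi -221.5 lo -221.4 v -0.1 | tcp y -174.5 z 42.1 F [-0.1 -0.3  0.3] err 235.7
t 6.38 tray hi -221.5 lo -221.4 v 1.5 | tcp y -172.8 z 42.2 F [1.8 1.7 1.3] err 235.7
```

Request:
play_rows:
  offset:
    - [0,0.04,0]
    - [0,0.04,0]
    - [0,0.04,0]
    - [0,0.04,0]
    - [0,0.04,0]
  rot:
    - [0,0,0]
    - [0,0,0]
    - [0,0,0]
    - [0,0,0]
    - [0,0,0]

```text
clock: 7.05
position: [517.1, -155.5, 42.0]
tool_rot: [-3.141, -0.0, 3.14]
wrist_force: [0.4, -1.2, -0.4]
width: 0.2
gripper_force: 0.3
```

Request:
play_rows:
  offset:
    - [0,0.04,0]
    - [0,0.04,0]
    - [0,0.04,0]
    - [0,0.03,0]
    - [0,0.02,0]
  rot:
    - [0,0,0]
    - [0,0,0]
    - [0,0,0]
    - [0,0,0]
    - [0,0,0]

```text
clock: 7.68
position: [517.2, -138.5, 42.0]
tool_rot: [-3.141, -0.0, 3.14]
wrist_force: [0.6, 0.3, -0.1]
width: 0.2
gripper_force: 0.0
```

```bash
python3 -c "from h import *;trk();trk();trk()"
```

```text
t 7.67 tray hi -184.9 lo -184.9 v 28.1 | tcp y -138.5 z 42.0 F [ 0.6  0.3 -0.1] err 199.1
t 7.72 tray hi -182.3 lo -182.1 v 52.0 | tcp y -138.4 z 42.0 F [-0.3 -0.7  0.4] err 196.5
t 7.78 tray hi -179.4 lo -179.4 v 57.2 | tcp y -138.5 z 42.0 F [ 0.1 -0.   0.2] err 193.6
```

Request:
play_rows:
  offset:
    - [0,0.06,0]
    - [0,0.06,0]
    - [0,0.06,0]
    - [0,0.06,0]
    - [0,0.06,0]
  rot:
    - [0,0,0]
    - [0,0,0]
    - [0,0,0]
    - [0,0,0]
    - [0,0,0]

```text
clock: 8.45
position: [517.2, -108.2, 42.0]
tool_rot: [-3.141, -0.0, 3.14]
wrist_force: [-0.5, 1.0, 0.5]
width: 0.1
gripper_force: 0.0
```

Request:
play_rows:
  offset:
    - [0,0.06,0]
    - [0,0.06,0]
    - [0,0.06,0]
    - [0,0.06,0]
    - [0,0,0]
  rot:
    - [0,0,0]
    - [0,0,0]
    - [0,0,0]
    - [0,0,0]
    - [0,0,0]

```text
clock: 9.07
position: [517.2, -84.3, 42.0]
tool_rot: [-3.141, -0.0, 3.141]
wrist_force: [0.9, -0.9, -0.3]
width: 0.1
gripper_force: 0.0
```

```bash
python3 -c "from h import *;trk()"
```

```text
t 9.07 tray hi -119.9 lo -119.9 v 45.8 | tcp y -84.3 z 42.0 F [ 0.9 -0.9 -0.3] err 134.1
```

Request:
play_rows:
  offset:
    - [0,0.06,0]
    - [0,0.06,0]
    - [0,0.06,0]
    - [0,0.06,0]
    - [0,0.06,0]
  rot:
    - [0,0,0]
    - [0,0,0]
    - [0,0,0]
    - [0,0,0]
    - [0,0,0]

```text
clock: 9.75
position: [517.3, -54.3, 42.0]
tool_rot: [-3.141, -0.0, 3.14]
wrist_force: [-0.5, 0.3, 0.5]
width: 0.1
gripper_force: 0.0
```

Request:
play_rows:
  offset:
    - [0,0.02,0]
    - [0,0.02,0]
    - [0,0.02,0]
    - [0,0.02,0]
    - [0,0.02,0]
  rot:
    - [0,0,0]
    - [0,0,0]
    - [0,0,0]
    - [0,0,0]
    - [0,0,0]

```text
clock: 10.38
position: [517.3, -44.7, 42.0]
tool_rot: [-3.141, -0.0, 3.14]
wrist_force: [-0.1, -0.3, -0.2]
width: 0.1
gripper_force: 0.0
```

```bash
python3 -c "from h import *;trk()"
```

```text
t 10.38 tray hi -79.0 lo -79.0 v 31.4 | tcp y -44.7 z 42.0 F [-0.1 -0.3 -0.2] err 93.2
```

Request:
play_rows:
  offset:
    - [0,0.08,0]
    - [0,0.08,0]
    - [0,0.08,0]
    - [0,0.08,0]
    - [0,0.04,0]
  rot:
    - [0,0,0]
    - [0,0,0]
    - [0,0,0]
    - [0,0,0]
    - [0,0,0]

```text
clock: 11.05
position: [517.3, -8.1, 42.0]
tool_rot: [-3.142, -0.0, 3.141]
wrist_force: [0.7, 0.1, 0.2]
width: 0.1
gripper_force: 0.0
```

Request:
play_rows:
  offset:
    - [0,0.032,0]
    - [0,0.032,0]
    - [0,0.032,0]
    - [0,0.032,0]
    - [0,0.032,0]
  rot:
    - [0,0,0]
    - [0,0,0]
    - [0,0,0]
    - [0,0,0]
    - [0,0,0]

```text
clock: 11.68
position: [517.4, 7.4, 42.0]
tool_rot: [-3.141, -0.0, 3.14]
wrist_force: [-0.0, 0.4, 0.3]
width: 0.4
gripper_force: 0.0
```

Request:
play_rows:
  offset:
    - [0,0.032,0]
    - [0,0.032,0]
    - [0,0.032,0]
    - [0,0.032,0]
    - [0,0.02,0]
  rot:
    - [0,0,0]
    - [0,0,0]
    - [0,0,0]
    - [0,0,0]
    - [0,0,0]

```text
clock: 12.3
position: [517.4, 22.3, 42.0]
tool_rot: [-3.142, -0.0, 3.14]
wrist_force: [-0.1, 0.0, -0.4]
width: 0.1
gripper_force: 0.0
```

```bash
python3 -c "from h import *;trk();trk();trk()"
```

```text
t 12.30 tray hi -339.2 lo -35.1 v -135.1 | tcp y 22.3 z 42.0 F [-0.1  0.  -0.4] err 353.4
t 12.35 tray hi -337.5 lo -33.5 v 33.8 | tcp y 22.4 z 42.0 F [ 0.2 -0.1  0.3] err 351.7
t 12.40 tray hi -335.8 lo -31.6 v 33.9 | tcp y 22.3 z 42.0 F [ 0.6 -0.5 -0.7] err 350.0
```

Request:
play_rows:
  offset:
    - [0,-0.16,0]
    - [0,-0.17,0]
    - [0,-0.17,0]
    - [0,-0.17,0]
    - [0,-0.14,0]
  rot:
    - [0,0,0]
    - [0,0,0]
    - [0,0,0]
    - [0,0,0]
    - [0,0,0]

```text
clock: 13.08
position: [517.2, -60.3, 42.0]
tool_rot: [-3.141, -0.0, 3.139]
wrist_force: [0.3, -0.7, 0.1]
width: -0.2
gripper_force: 0.0
```

```bash
sed -i 's/{t} {hi}/{t} {lo}/; s/v=(hi-/v=(lo-/; s/14.2-hi/14.2-lo/' h.py; echo "12.40 -31.6">>log.txt; python3 -c "from h import *;trk()"
```

```text
t 13.07 tray hi -12.5 lo -12.6 v 28.2 | tcp y -60.3 z 42.0 F [ 0.3 -0.7  0.1] err 26.8
```

Request:
play_rows:
  offset:
    - [0,0.03,0]
    - [0,0.012,0]
    - [0,0.012,0]
    - [0,0.011,0]
    - [0,0.011,0]
  rot:
    - [0,0,0]
    - [0,0,0]
    - [0,0,0]
    - [0,0,0]
    - [0,0,0]

```text
clock: 13.75
position: [517.3, -51.1, 42.0]
tool_rot: [-3.141, -0.0, 3.14]
wrist_force: [-0.3, 0.5, 0.1]
width: 0.1
gripper_force: 0.0
```

Request:
play_rows:
  offset:
    - [0,0.011,0]
    - [0,0.011,0]
    - [0,0.011,0]
    - [0,0.011,0]
    - [0,0.011,0]
  rot:
    - [0,0,0]
    - [0,0,0]
    - [0,0,0]
    - [0,0,0]
    - [0,0,0]

```text
clock: 14.38
position: [517.3, -45.7, 42.0]
tool_rot: [-3.142, -0.0, 3.14]
wrist_force: [0.4, -0.5, 1.0]
width: -0.3
gripper_force: 0.0
```

```bash
python3 -c "from h import *;trk();trk();trk()"
```

```text
t 14.38 tray hi 13.5 lo 13.3 v 19.9 | tcp y -45.7 z 42.0 F [ 0.4 -0.5  1. ] err 0.9
t 14.43 tray hi 14.1 lo 14.0 v 13.7 | tcp y -45.7 z 42.0 F [1.  0.  0.6] err 0.2
t 14.47 tray hi 14.8 lo 14.6 v 12.6 | tcp y -45.7 z 42.0 F [0.  0.2 0.6] err -0.4
```

Request:
play_rows:
  offset:
    - [0,0.006,0]
    - [0,0.006,0]
    - [0,0.005,0]
    - [0,0.003,0]
    - [0,0,0]
  rot:
    - [0,0,0]
    - [0,0,0]
    - [0,0,0]
    - [0,0,0]
    - [0,0,0]

```text
clock: 15.15
position: [517.3, -43.8, 42.0]
tool_rot: [-3.141, -0.0, 3.14]
wrist_force: [-0.1, -0.6, -0.0]
width: -0.0
gripper_force: 0.0
```

```bash
python3 -c "from h import *;trk();trk();trk();trk()"
```

```text
t 15.15 tray hi 17.5 lo 17.3 v 3.9 | tcp y -43.8 z 42.0 F [-0.1 -0.6 -0. ] err -3.1
t 15.20 tray hi 17.4 lo 17.2 v -1.4 | tcp y -43.8 z 42.0 F [-0.3  0.1  1.1] err -3.0
t 15.25 tray hi 17.4 lo 17.2 v -0.4 | tcp y -43.8 z 42.0 F [ 1.2 -0.9  0.2] err -3.0
t 15.30 tray hi 17.2 lo 17.2 v 0.0 | tcp y -43.8 z 42.0 F [-0.2 -0.2  0.2] err -3.0
```

Request:
play_rows:
  offset:
    - [0,-0.04,0]
    - [0,0,0]
    - [0,0,0]
    - [0,0,0]
    - [0,0,0]
  rot:
    - [0,0,0]
    - [0,0,0]
    - [0,0,0]
    - [0,0,0]
    - [0,0,0]

```text
clock: 15.98
position: [517.3, -47.8, 42.0]
tool_rot: [-3.141, -0.0, 3.14]
wrist_force: [0.6, -0.1, 0.2]
width: -0.1
gripper_force: 0.0
```

That move had the wrong sign: I nudged towards the right buffer instead of away. Backing off to +y and checking the effect.

Request:
play_rows:
  offset:
    - [0,0.1,0]
    - [0,0.1,0]
    - [0,0.1,0]
    - [0,0.1,0]
    - [0,0.05,0]
  rot:
    - [0,0,0]
    - [0,0,0]
    - [0,0,0]
    - [0,0,0]
    - [0,0,0]

```text
clock: 16.6
position: [517.3, -2.0, 42.0]
tool_rot: [-3.142, -0.0, 3.141]
wrist_force: [-0.1, -0.1, 0.2]
width: -0.1
gripper_force: 0.0
```

```bash
python3 -c "from h import *;trk();trk();trk();trk()"
```

```text
t 16.60 tray hi -5.8 lo -5.6 v -17.5 | tcp y -2.0 z 42.0 F [-0.1 -0.1  0.2] err 19.8
t 16.65 tray hi -6.6 lo -6.5 v -17.9 | tcp y -1.8 z 42.0 F [-0.   0.9  1.1] err 20.7
t 16.70 tray hi -7.4 lo -7.0 v -11.2 | tcp y -2.3 z 42.0 F [-1.5 -0.2  0.2] err 21.2
t 16.75 tray hi -8.0 lo -8.1 v -21.6 | tcp y -2.6 z 42.0 F [-0.2 -0.1  0.5] err 22.3
```

Request:
play_rows:
  offset:
    - [0,0.09,0]
    - [0,0.09,0]
    - [0,0.09,0]
    - [0,0.085,0]
    - [0,0.06,0]
  rot:
    - [0,0,0]
    - [0,0,0]
    - [0,0,0]
    - [0,0,0]
    - [0,0,0]

```text
clock: 17.42
position: [517.4, 39.4, 42.0]
tool_rot: [-3.142, -0.0, 3.14]
wrist_force: [0.4, -0.2, -0.9]
width: 0.2
gripper_force: 0.0
```

Request:
play_rows:
  offset:
    - [0,0.01,0]
    - [0,0.01,0]
    - [0,0.01,0]
    - [0,0.01,0]
    - [0,0.01,0]
  rot:
    - [0,0,0]
    - [0,0,0]
    - [0,0,0]
    - [0,0,0]
    - [0,0,0]

```text
clock: 18.05
position: [517.4, 43.7, 42.0]
tool_rot: [-3.141, -0.0, 3.14]
wrist_force: [0.3, 0.1, -0.3]
width: 0.4
gripper_force: 0.1
```

Request:
play_rows:
  offset:
    - [0,0.01,0]
    - [0,0.01,0]
    - [0,0,0]
    - [0,-0.02,0]
    - [0,-0.02,0]
  rot:
    - [0,0,0]
    - [0,0,0]
    - [0,0,0]
    - [0,0,0]
    - [0,0,0]

```text
clock: 18.68
position: [517.4, 41.5, 42.0]
tool_rot: [-3.141, -0.0, 3.14]
wrist_force: [0.2, 0.7, 0.3]
width: 0.3
gripper_force: 0.0
```

```bash
python3 -c "from h import *;trk();trk();trk()"
```

```text
t 18.68 tray hi -4.9 lo -4.8 v 1.7 | tcp y 41.5 z 42.0 F [0.2 0.7 0.3] err 19.0
t 18.73 tray hi -3.4 lo -3.8 v 19.1 | tcp y 41.3 z 42.0 F [ 0.5 -0.7  0.7] err 18.0
t 18.77 tray hi -2.9 lo -2.8 v 20.8 | tcp y 41.4 z 42.0 F [ 1.1  0.7 -0. ] err 17.0
```

Request:
play_rows:
  offset:
    - [0,-0.19,0]
    - [0,-0.19,0]
    - [0,-0.19,0]
    - [0,-0.19,0]
    - [0,-0.155,0]
  rot:
    - [0,0,0]
    - [0,0,0]
    - [0,0,0]
    - [0,0,0]
    - [0,0,0]

```text
clock: 19.45
position: [517.2, -51.3, 42.0]
tool_rot: [-3.141, -0.0, 3.139]
wrist_force: [-0.5, -0.2, 0.4]
width: 0.2
gripper_force: 0.0
```

Request:
play_rows:
  offset:
    - [0,0.005,0]
    - [0,0.006,0]
    - [0,0.006,0]
    - [0,0.006,0]
    - [0,0.006,0]
  rot:
    - [0,0,0]
    - [0,0,0]
    - [0,0,0]
    - [0,0,0]
    - [0,0,0]

```text
clock: 20.08
position: [517.3, -46.6, 42.0]
tool_rot: [-3.142, -0.0, 3.141]
wrist_force: [-0.4, -0.4, 0.4]
width: -0.3
gripper_force: 0.0
```

```bash
python3 -c "from h import *;trk();trk();trk()"
```

```text
t 20.07 tray hi 13.7 lo 13.7 v 12.7 | tcp y -46.6 z 42.0 F [-0.4 -0.4  0.4] err 0.5
t 20.12 tray hi 14.4 lo 14.0 v 5.2 | tcp y -46.6 z 42.0 F [ 0. -0. -0.] err 0.2
t 20.18 tray hi 14.6 lo 14.3 v 6.5 | tcp y -46.7 z 42.0 F [ 0.8 -0.   0.1] err -0.1
```

Request:
play_rows:
  offset:
    - [0,0,0]
    - [0,0.002,0]
    - [0,0.1,0]
    - [0,0.15,0]
    - [0,0.15,0]
  rot:
    - [0,0,0]
    - [0,0,0]
    - [0,0,0]
    - [0,0,0]
    - [0,0,0]

```text
clock: 20.85
position: [517.3, -5.4, 42.0]
tool_rot: [3.142, -0.0, 3.14]
wrist_force: [0.5, -0.4, -0.5]
width: -0.2
gripper_force: 0.0
```

```bash
python3 -c "from h import *;trk();trk();trk()"
```

```text
t 20.85 tray hi 14.6 lo 14.8 v 0.8 | tcp y -5.4 z 42.0 F [ 0.5 -0.4 -0.5] err -0.6
t 20.90 tray hi 14.6 lo 14.8 v -1.6 | tcp y -4.0 z 42.0 F [-0.6  2.5  0.4] err -0.6
t 20.95 tray hi 14.5 lo 14.6 v -3.5 | tcp y -4.9 z 42.0 F [ 0.3 -0.4  0.1] err -0.4
```

Nearly at rest, on the line and released. Now I wait with the finger in mid-bay.

Request:
play_rows:
  offset:
    - [0,0.1,0]
    - [0,0.05,0]
    - [0,0,0]
    - [0,0,0]
    - [0,0,0]
  rot:
    - [0,0,0]
    - [0,0,0]
    - [0,0,0]
    - [0,0,0]
    - [0,0,0]

```text
clock: 21.62
position: [517.4, 8.0, 42.0]
tool_rot: [-3.141, -0.0, 3.14]
wrist_force: [-0.9, 0.2, -0.1]
width: 0.3
gripper_force: 0.0
```

Request:
play_rows:
  offset:
    - [0,0,0]
    - [0,0,0]
    - [0,0,0]
    - [0,0,0]
    - [0,0,0]
  rot:
    - [0,0,0]
    - [0,0,0]
    - [0,0,0]
    - [0,0,0]
    - [0,0,0]

```text
clock: 22.25
position: [517.3, 8.3, 42.0]
tool_rot: [-3.142, -0.0, 3.14]
wrist_force: [0.5, 0.0, -0.9]
width: 0.0
gripper_force: 0.0
```

```bash
python3 -c "
from h import *;trk()
from station import camera
c=camera('top');g=cv2.cvtColor(c['img'],6).astype(int)
cv2.imwrite('pics/g.png',cv2.resize(c['img'][140:260,260:420],(800,600),interpolation=2))
print(g[181:190,314:334]);print(proj(c,[[591,14.5,54],[635,14.2,70]]))"
```

```text
t 22.25 tray hi 14.4 lo 14.4 v -0.2 | tcp y 8.3 z 42.0 F [ 0.5  0.  -0.9] err -0.2
[[139 139 139 141 140 140 141 142 139 140 140 142 141 142 141 142 142 141
  142 142]
 [138 138 139 139 139 139 139 140 139 139 139 140 140 140 141 139 141 140
  141 141]
 [136 136 136 135 138 138 137 137 136 138 138 139 139 140 139 139 139 140
  140 140]
 [136 135 135 136 136 137 136 136 137 136 136 138 138 138 137 137 139 139
  138 139]
 [133 133 134 134 133 134 135 134 135 135 136 136 135 136 135 136 136 137
  137 137]
 [131 131 131 133 133 133 133 133 133 133 135 133 134 135 134 135 136 135
  136 136]
 [130 129 129 130 130 132 132 131 131 131 131 133 132 132 134 134 133 132
  134 134]
 [128 129 129 128 128 130 130 129 130 130 131 131 130 131 132 132 133 132
  132 132]
 [124 126 125 127 126 127 127 127 127 127 127 128 128 129 128 130 129 129
  130 130]]
[[323.52868646 185.78060479]
 [323.38608507 165.17206544]]
```

View pics/g.png

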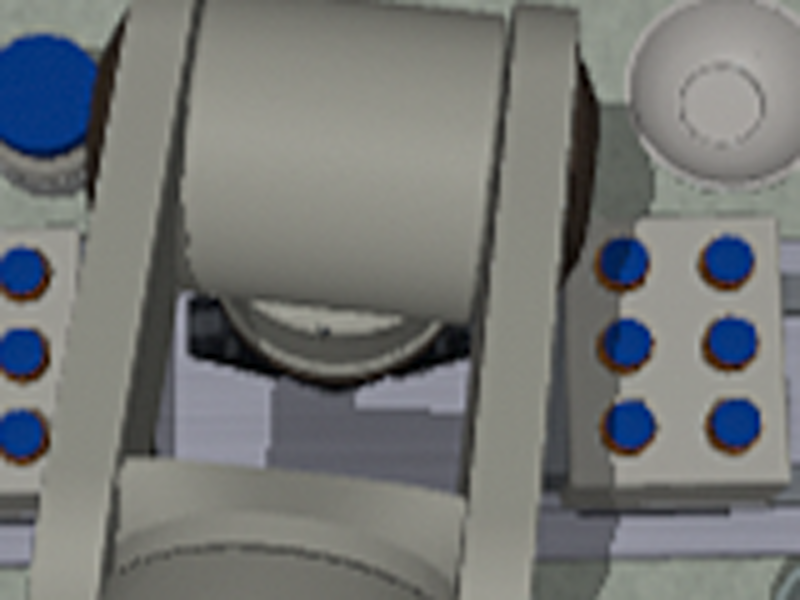

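The arm hides the tab and reader, but the outer caps put the tray at y=14.4 against the line at 14.2, and standing still. I'll wait out the remainder of the 2 s.

Request:
play_rows:
  offset:
    - [0,0,0]
    - [0,0,0]
    - [0,0,0]
    - [0,0,0]
    - [0,0,0]
  rot:
    - [0,0,0]
    - [0,0,0]
    - [0,0,0]
    - [0,0,0]
    - [0,0,0]

```text
clock: 22.98
position: [517.4, 8.3, 42.0]
tool_rot: [-3.141, -0.0, 3.14]
wrist_force: [-0.0, 0.5, -0.9]
width: 0.1
gripper_force: 0.0
```

Request:
play_rows:
  offset:
    - [0,0,0]
    - [0,0,0]
    - [0,0,0]
    - [0,0,0]
    - [0,0,0]
  rot:
    - [0,0,0]
    - [0,0,0]
    - [0,0,0]
    - [0,0,0]
    - [0,0,0]

```text
clock: 23.6
position: [517.3, 8.3, 42.0]
tool_rot: [-3.141, -0.0, 3.14]
wrist_force: [0.1, 0.0, -0.3]
width: 0.1
gripper_force: 0.0
```

Request:
play_rows:
  offset:
    - [0,0,0]
    - [0,0,0]
    - [0,0,0]
    - [0,0,0]
    - [0,0,0]
  rot:
    - [0,0,0]
    - [0,0,0]
    - [0,0,0]
    - [0,0,0]
    - [0,0,0]

```text
clock: 24.22
position: [517.4, 8.3, 42.0]
tool_rot: [-3.141, -0.0, 3.14]
wrist_force: [0.2, 0.2, 0.3]
width: 0.2
gripper_force: 0.0
```

```bash
python3 -c "
from h import *;trk()
from station import order;print(order.job_done())"
```

```text
t 24.23 tray hi 14.4 lo 14.6 v 0.1 | tcp y 8.3 z 42.0 F [0.2 0.2 0.3] err -0.4
the job is handed in; nothing more can be done
None
```

I handed the job in at about 24 s: by camera the carriage stood still and untouched for over 3 s, about 0.4 mm from the reader's line (read from the vial caps, as the arm hid the tab), after one wrong-way nudge on the right buffer that I corrected; no verdict was shown.

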